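Clamp the chopping board with its wing screw

ROBOT

A 6-joint arm with a two-finger parallel gripper is mounted at the origin on a cart in front of the work surface, level with it; the furniture and walls round the work are solid. World frame = base frame: x ahead of the robot, y to its left, z up, the work surface at z = 0. Lengths are in mm, angles in rad, forces in N, time in s.
With the tool pointing down it reaches from about 325 to 775 mm from the base axis. Payload 9.3 kg.
Tool frame: the origin (TCP) lies midway between the tips of the shut fingers; the grasp point (between the pads) lies 19 mm behind it (grip_depth is the distance from the TCP to the grasp point, in mm); z points along the fingers, x is the direction in which the jaws open and shut, and the axes are right-handed (so a half turn about z gives the same grasp; the last joint's range is limited). The gripper opens to 85 mm and grips with 20 to 120 N. Pads are 22 mm wide; open, the fingers measure 114 mm over their backs; the gripper's body (76 mm by 85 mm) begins 54 mm behind the grasp point. The pads swing forward as they close: fully open they stand 13 mm farther back than shut.
Start: joints at [-1.345, 0.259, 0.021, 1.334, 0, 1.418], TCP at [203.386, -511.009, 231.279] pointing down, gripper open.
Joint ranges: [-3.04, 3.04], [-0.91, 1.82], [-1.04, 1.36], [-1.92, 1.95], [-1.52, 1.45], [-3.14, 3.14]. Speed limits (rad/s): [2.22, 2.22, 2.79, 3.14, 3.14, 3.14].

INTERFACE

Orientations are given as [roll, pitch, yaw] about the fixed x, y, z axes, in that order (R = Rz(yaw) Ry(pitch) Rx(roll)).
In Python, from station import * gives the robot as it stands.
- The arm moves only by the tool move_arm, never from a script. Its argument "plan" is a list of rows, each a list of 5 numbers: the closure in counts, from 0 (fully open) to 255 (shut), then the shift along the world's x, y, z in m, then the turn about the world's z in degrees. A call has 1 to 12 rows; each row is the pose to reach, as a shift and turn from the pose commanded when the call began; what a row does not reach only later rows make up. A row lasts 1/12 s, in which the tool goes at most 41.7 mm and 7.16 degrees, less where a joint would pass 70% of its speed; a pose out of reach is approached as far as the arm can. A call with a gripper value outside its range is refused whole. The fingers move at their own pace and stop on an object; the grip force is fixed at half the most. Time passes only in rows, so rows that repeat a pose let the fingers close. It gives the time, the measured TCP pose, the force and the opening at its end, in the units of the state.
- read_state(): the state, without advancing time (a new reading comes with each control period).
- snapshot(name): name is "scene" or "top" or "wrist"; returns the picture (480x640x3 uint8, red, green, blue); there is no depth.
- camera_info(name): a dict with "intrinsics" (3x3 intrinsics, pixels), "world_from_camera" (4x4, takes a point from camera to world coordinates). Camera axes: x right, y up, looking along -z (the intrinsics and any distortion apply to the point x, -y, -z); pixel columns grow to the right and rows downward; lengths in mm; the calibration is good to about 2 mm. A picture is of the moment at which its call begins: read the wrist's pose just before it. camera_info takes no time and is no camera call; for the wrist camera it gives the pose at the moment of the call.
- hand_in(): hands the job in, once; it reports no verdict.
The state is a dict: "time_s": time; "joints": joint angles; "qvel": joint speeds; "joint_efforts": joint torques, N m; "tool_pos": TCP position; "tcp_rot": TCP orientation; "ft_force": force on the tool from outside, world axes, zero at the start; "moment": the same for the moment, N m; "finger_gap": opening from 0.0 (shut) to 1.0 (fully open).
Only numpy, scipy, OpenCV 4.12 (cv2) and the standard library are available. Lean on these libraries where they do the work, as an engineer would, in place of code of your own. Each camera call takes 0.05 s, during which the arm holds its last target. There are 200 camera calls.

TASK

Slide the chopping board flat along the worktop until its end sits squared up against the stop of the board clamp, then tighten the clamp's wing screw clockwise until it will turn no further and its foot holds the board down. Do both with the fingertips only: push the board, and turn the screw by repeated light sideways strokes on its wings, without pinching it, forcing it past its stop or lifting the board. Leave the pepper mill, mug and egg cup where they stand.

Things in the scene. Friction and masses are not known exactly. Their poses are not given: they have to be found in the camera images.
- clamp: Grey metal board clamp fixed to the worktop, 140 mm wide, 92 mm high. Origin on the worktop at the middle of its stop face; y points away from the board (the way the board is pushed), x along the stop face, z up. The stop is a fence 140 mm wide, 34 mm high, its face the plane y = 0. An upright 46 mm wide at its middle rises to 92 mm, its face also at y = 0.
- stop_face (a point): Middle of the stop face, 11 mm above the worktop; axes as those of the clamp.
- wings (a point): Centre of the steel wing screw, on its vertical axis, half-way up the wings; x axis along the two wings (either way round), z up. Each wing is an upright flat plate 6 mm thick, reaching 32 mm from the axis and 12 mm above and below this point; hub radius 10 mm. 73 to 76 mm above the worktop at the start; sinks 2 mm per radian turned, to 65 mm when tight.
- wing_screw (a joint): Angle of the wing screw: grows as it is turned clockwise seen from above (tightening); starts between 0 and 1.6 rad, ends at a hard stop at 5.4 rad. The foot meets the board at about 3.9 rad. It stays where it is left and needs about 0.04 N m (1.5 to 3 N on a wing). It does not slip or come off.
- foot: Rubber foot under the wing screw, a disc 22 mm across; origin at the centre of its underside. Starts 4.5 to 8 mm above the height of the board's top. It is sprung (2 N per mm) and presses on the board with about 6 N when the screw is fully tight.
- spindle: Spindle carrying the wing screw and foot, vertical, at x = 0, y = -37 mm of the clamp; origin on its axis 14 mm below the centre of the wings; does not rotate. It stands in an arm 36 mm wide (top 54 mm, underside 44 mm above the worktop) that juts from the upright to y = -55 mm. The upright is only 5 mm behind the turning wings: a finger fits in front and at both sides, not behind.
- board: Loose wooden chopping board, 200 mm (its x) by 300 mm (its y) by 22 mm thick, about 0.55 kg, lying flat in front of the clamp. Origin at the centre of its underside; its y axis points towards the clamp (within 0.12 rad). Sliding it takes about 2 to 8 N. If it is askew, a sideways nudge on a long side near the near end swings it square; a push on the near end hardly does.
- far_end (a point): Middle of the board's end face nearest the clamp, half-way up (11 mm above the worktop); axes as those of the board. It starts 40 to 70 mm short of the stop face and up to 15 mm to either side of the middle.
- near_end (a point): Middle of the opposite end face of the board (the one to push on), half-way up; axes as those of the board.
- pepper_mill: Turned wooden pepper mill, 58 mm across, 170 mm high, standing near; leave alone. Origin at the centre of its underside.
- mug: White mug, 64 mm across, 91 mm over the handle, 51 mm high; leave alone. Origin at its underside, half-way along its length over the handle.
- egg_cup: Cream egg cup, 48 mm across, 51 mm high; leave alone. Origin at the centre of its underside.

How it is judged:
By the outcome, as a careful person would: the job done as asked, in the order asked, and still so for the second after the job is handed in, with the robot touching nothing.
It also fails if it takes over 67 s, if anything falls off the work surface, if the arm or the gripper's body presses on something with over 40 N, if the wrist force passes 120 N, or if a joint passes its speed limit or range.

## Working session

There is one attempt and no reset: what is moved stays moved. The work goes in short steps, Python scripts to look and compute and a tool call to move; the robot and the scene stay as the last step left them, time stands still between calls to the robot, and variables do not carry over. Pictures are saved under pics/ and viewed, about 8 in all and at most 12, crops included, and the job is handed in when it is done.

Besides the shell and the picture viewer there is one more tool, called as name(argument=value, ...), one argument or row to a line, values as JSON. move_arm: Moves the arm, as the interface text tells. Its arguments: {"type":"object","properties":{"plan":{"type":"array"}},"required":["plan"]}

```bash
mkdir -p pics; ls; python3 - <<'E'
from station import *
import cv2
for n in("scene","top"):
    im=snapshot(n); cv2.imwrite(f"pics/{n}0.png",im[:,:,::-1])
    c=camera_info(n); print(n,c["intrinsics"],c["world_from_camera"],[k for k in c])
s=read_state();print(s)
E
```

```text
pics
scene [[552.99468529   0.         318.40485085]
 [  0.         552.99468529 232.24068064]
 [  0.           0.           1.        ]] [[ 9.96280070e-01 -3.75404443e-02  7.75676280e-02  6.79107034e+02]
 [ 8.33930046e-02  6.46847270e-01 -7.58046315e-01 -7.61283972e+02]
 [-2.17170130e-02  7.61695033e-01  6.47571654e-01  7.64474878e+02]
 [ 0.00000000e+00  0.00000000e+00  0.00000000e+00  1.00000000e+00]] ['intrinsics', 'world_from_camera']
top [[442.46633716   0.         319.47580165]
 [  0.         442.46633716 238.2901695 ]
 [  0.           0.           1.        ]] [[ 3.03186741e-03  9.88298694e-01 -1.52500816e-01  4.06739993e+02]
 [-9.99907390e-01  5.01942574e-03  1.26498029e-02  8.43211862e+01]
 [ 1.32672503e-02  1.52448341e-01  9.88222386e-01  1.13058725e+03]
 [ 0.00000000e+00  0.00000000e+00  0.00000000e+00  1.00000000e+00]] ['intrinsics', 'world_from_camera']
{'time_s': 0.1, 'joints': array([-1.34457825e+00,  2.59141322e-01,  2.08619328e-02,  1.33372162e+00,
        1.62997162e-05,  1.41823268e+00]), 'qvel': array([ 0.00074002, -0.0004853 ,  0.00270636, -0.00074334, -0.00019285,
       -0.00179029]), 'joint_efforts': array([ 2.73682956e-03, -5.56697023e+01,  3.45068228e+01,  1.16535809e-02,
       -1.23969385e-04,  3.14343602e-06]), 'tool_pos': array([ 203.34642822, -510.76223933,  230.73323937]), 'tcp_rot': array([-3.14139346e+00,  1.18821713e-03, -1.19201450e+00]), 'ft_force': array([-0.61173072,  0.06303952,  0.35790507]), 'moment': array([-0.01364897,  0.02295438, -0.04324653]), 'finger_gap': 0.9988278684668807}
```

View pics/top0.png

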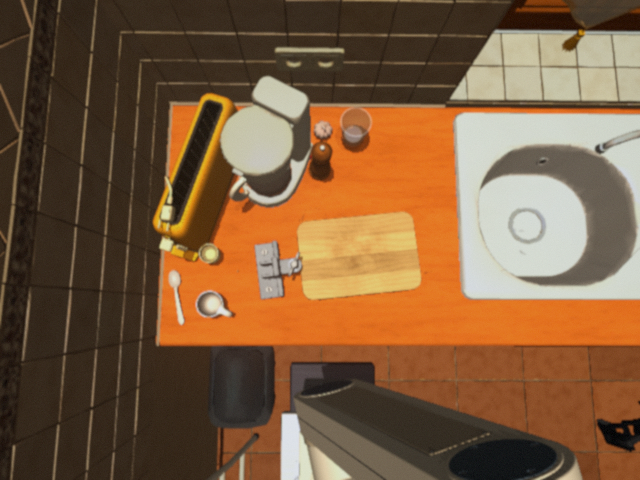

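View pics/scene0.png

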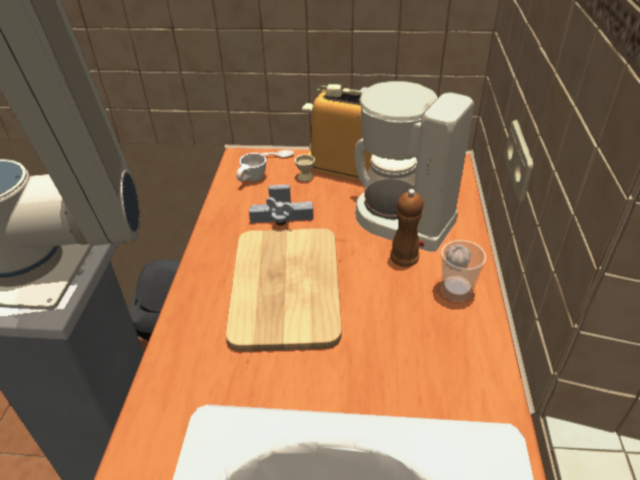

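The top view shows the board at about (298–420, 212–298), the clamp at (270, 268) with the screw near (292, 265), and the pepper mill at (320, 155). The egg cup is at (208, 254) and the mug at (210, 304). The push direction is world +y, which is image left. Next I'll measure.

```bash
cat > h.py <<'E'
from station import *
import cv2, numpy as np
def unproj(n,px,z,c=None):
    c=c or camera_info(n);K=c["intrinsics"];T=c["world_from_camera"]
    px=np.atleast_2d(np.asarray(px,float))
    d=np.c_[(px[:,0]-K[0,2])/K[0,0],-(px[:,1]-K[1,2])/K[1,1],-np.ones(len(px))]@T[:3,:3].T
    o=T[:3,3]; return o+d*((z-o[2])/d[:,2])[:,None]
def proj(n,P,c=None):
    c=c or camera_info(n);K=c["intrinsics"];T=c["world_from_camera"]
    q=(np.atleast_2d(P)-T[:3,3])@T[:3,:3]
    return np.c_[K[0,0]*q[:,0]/-q[:,2]+K[0,2],-K[1,1]*q[:,1]/-q[:,2]+K[1,2]]
def board(n,im,z=22):
    """board top: pixels -> metric at z, min-area rect"""
    hsv=cv2.cvtColor(im,cv2.COLOR_RGB2HSV)
    m=((hsv[...,0]>10)&(hsv[...,0]<26)&(hsv[...,1]<165)&(hsv[...,1]>60)&(hsv[...,2]>120)).astype(np.uint8)
    m=cv2.morphologyEx(m,cv2.MORPH_OPEN,np.ones((3,3)))
    cs,_=cv2.findContours(m,cv2.RETR_EXTERNAL,cv2.CHAIN_APPROX_NONE)
    c=max(cs,key=cv2.contourArea)[:,0]
    W=unproj(n,c,z)[:,:2]
    return cv2.minAreaRect(W.astype(np.float32)),c,W
E
python3 - <<'E'
from h import *
for n in("top","scene"):
    im=cv2.imread(f"pics/{n}0.png")[:,:,::-1].copy()
    r,c,W=board(n,im);print(n,r,cv2.boundingRect(c));print(cv2.boxPoints(r).round(1).tolist())
    # robust lines per side
im=cv2.imread("pics/top0.png")
a=cv2.resize(im[225:315,190:320],None,fx=6,fy=6,interpolation=cv2.INTER_CUBIC)[:540]
cv2.imwrite("pics/ctop.png",a)
im=cv2.imread("pics/scene0.png")
a=cv2.resize(im[175:250,225:345],None,fx=6.5,fy=6.5,interpolation=cv2.INTER_CUBIC)
cv2.imwrite("pics/csc.png",a)
E
```

```text
top ((536.0506591796875, -26.994003295898438), (198.24705505371094, 299.578857421875), 6.334653377532959) (297, 212, 124, 88)
[[421.0, 110.9000015258789], [454.1000061035156, -186.8000030517578], [651.0999755859375, -164.89999389648438], [618.0, 132.8000030517578]]
scene ((554.5983276367188, -105.00192260742188), (696.5585327148438, 372.26873779296875), 83.25934600830078) (99, 188, 291, 292)
[[328.8999938964844, -429.0], [698.5999755859375, -472.70001220703125], [780.2999877929688, 219.0], [410.6000061035156, 262.70001220703125]]
```

View pics/ctop.png

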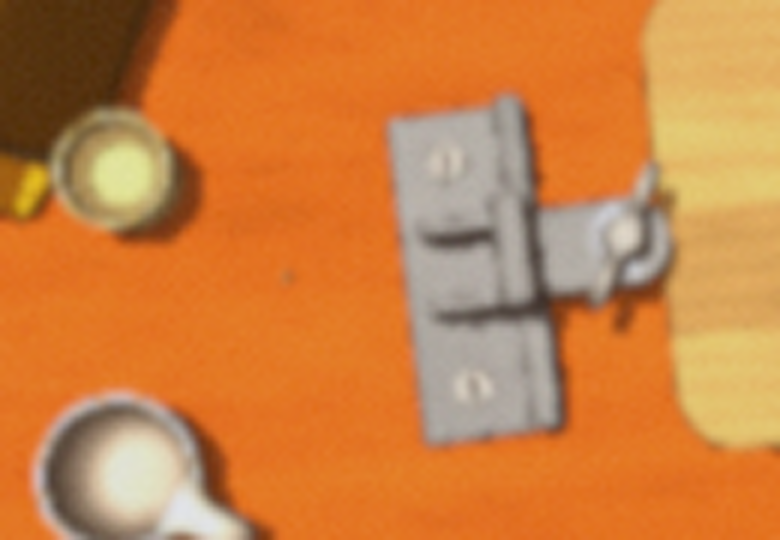

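View pics/csc.png

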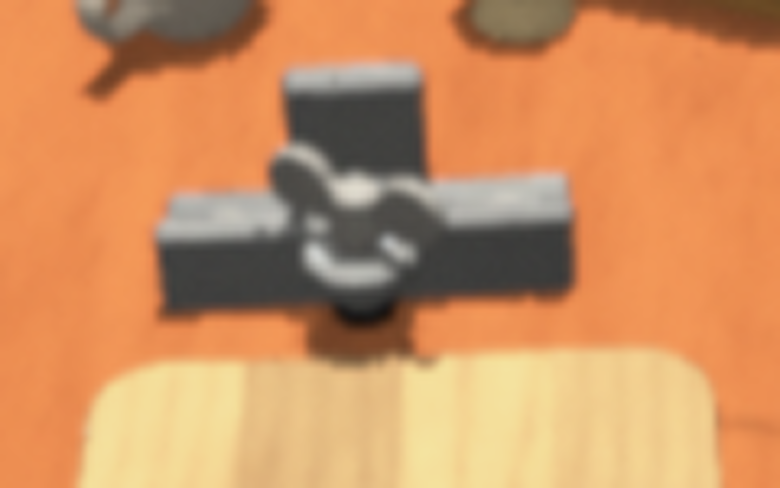

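```bash
python3 - <<'E'
from h import *
f=lambda p,o,s:(np.array(p)+.5)/s-.5+np.array(o)
t=lambda p,z:unproj("top",f(p,(190,225),6),z).round(1)
s=lambda p,z:unproj("scene",f(p,(225,175),6.5),z).round(1)
F=t([(524,95),(566,428)],34);print("fence top",F,np.linalg.norm(F[1]-F[0]))
F=s([(158,238),(572,213)],34);print("fence scene",F,np.linalg.norm(F[1]-F[0]))
F=s([(165,312),(572,290)],0);print("fence scene bottom",F,np.linalg.norm(F[1]-F[0]))
print("hub top",t([(625,232)],88),"wing ends",t([(650,170),(600,300)],87))
print("hub scene",s([(357,185)],88),"wing ends",s([(285,150),(430,205)],87))
print("upright top scene",s([(288,95),(420,88)],92), "top", t([(525,195),(538,300)],92))
print("camera0 cm mill", unproj("top",[(322,168)],0))
im=cv2.imread("pics/scene0.png");hsv=cv2.cvtColor(im,cv2.COLOR_BGR2HSV);print(hsv[290,285],hsv[290,200],hsv[238,285])
from scipy.spatial.transform import Rotation as R
st=read_state(); c=camera_info("wrist");T=c["world_from_camera"]
Rt=R.from_euler('xyz',st["tcp_rot"]).as_matrix()
print("wrist cam in tool",Rt.T@(T[:3,3]-st["tool_pos"]),(Rt.T@T[:3,:3]).round(3).tolist(),c["intrinsics"])
E
```

```text
fence top [[570.  176.8  34. ]
 [432.3 157.2  34. ]] 139.0879218336373
fence scene [[436.8 154.6  34. ]
 [572.2 175.6  34. ]] 137.01883082262822
fence scene bottom [[435.2 157.5   0. ]
 [571.1 177.    0. ]] 137.29187885668986
hub top [[507.7 131.6  88. ]] wing ends [[532.4 122.   87. ]
 [481.  141.1  87. ]]
hub scene [[512.  116.8  88. ]] wing ends [[486.5 134.8  87. ]
 [535.7 109.2  87. ]]
upright top scene [[484.5 157.3  92. ]
 [526.2 163.4  92. ]] top [[521.7 170.8  92. ]
 [480.5 165.   92. ]]
camera0 cm mill [[769.77348425  63.72898967   0.        ]]
[ 17 113 231] [ 12 164 239] [ 18 110 232]
wrist cam in tool [   0.4398888   -76.46883453 -141.99295257] [[1.0, 0.0, 0.001], [0.0, -0.954, -0.3], [0.001, 0.3, -0.954]] [[349.50778963   0.         317.4710842 ]
 [  0.         349.50778963 238.16802334]
 [  0.           0.           1.        ]]
```

The fence measured 139 mm against the given 140, and the hub is where the clamp yaw of about 0.144 puts the spindle. The board yaw is about 0.11, so the board needs turning about +0.034 rad; its end is about 47 mm short and 11 mm to the right. I'll shut the fingers and go to the board's -x side near the near end, to nudge it square first.

move_arm(
  plan=[
    [255,0.02,0.035,-0.01,-3],
    [255,0.04,0.07,-0.03,-6],
    [255,0.06,0.1,-0.04,-10],
    [255,0.08,0.13,-0.05,-13.6],
    [255,0.1,0.16,-0.07,-13.6],
    [255,0.12,0.19,-0.08,-13.6],
    [255,0.14,0.22,-0.1,-13.6],
    [255,0.16,0.25,-0.11,-13.6],
    [255,0.18,0.28,-0.12,-13.6],
    [255,0.2,0.31,-0.13,-13.6],
    [255,0.221,0.346,-0.14,-13.6],
    [255,0.221,0.346,-0.14,-13.6],
  ],
)

```text
time_s: 1.1
tool_pos: [425.6, -159.4, 89.6]
tcp_rot: [3.14, 0.003, -1.424]
ft_force: [-1.1, 0.4, -0.6]
finger_gap: -0.002
```

move_arm(
  plan=[
    [255,0,0,-0.04,0],
    [255,0,0,-0.08,0],
    [255,0,0,-0.08,0],
    [255,0.005,0,-0.08,0],
    [255,0.01,0.001,-0.08,0],
    [255,0.013,0.0015,-0.08,0],
    [255,0.016,0.002,-0.08,0],
    [255,0.018,0.002,-0.08,0],
    [255,0.019,0.002,-0.08,0],
    [255,0.019,0.002,-0.08,0],
  ],
)

```text
time_s: 1.93
tool_pos: [443.8, -163.2, 11.8]
tcp_rot: [-3.141, -0.001, -1.429]
ft_force: [0.1, 0.9, 1.2]
finger_gap: -0.001
```

```bash
cat >> h.py <<'E'
def edges(n,im,lo=-0.0,hi=0.2):
    """board yaw from each side by line fits, + rect"""
    r,c,W=board(n,im); a=np.deg2rad(r[2]); w,h=r[1]
    if w>h: a-=np.pi/2; w,h=h,w
    while a>np.pi/4:a-=np.pi/2
    while a<-np.pi/4:a+=np.pi/2
    R=np.array([[np.cos(a),np.sin(a)],[-np.sin(a),np.cos(a)]])
    L=(W-np.array(r[0]))@R.T
    out={}
    for k,(ax,s,half,oth) in dict(xm=(0,-1,w/2,h/2),xp=(0,1,w/2,h/2),ym=(1,-1,h/2,w/2),yp=(1,1,h/2,w/2)).items():
        sel=(L[:,ax]*s>half-8)&(abs(L[:,1-ax])<oth-30)
        p=np.polyfit(L[sel,1-ax],L[sel,ax],1); out[k]=(round(a+(-p[0] if ax==0 else p[0]),4),round(p[1],1),int(sel.sum()))
    return np.round(r[0],1),(round(w,1),round(h,1)),round(a,4),out
E
python3 - <<'E'
from h import *
im=snapshot("top");print(read_state()["tool_pos"],read_state()["ft_force"]);cv2.imwrite("pics/top1.png",im[:,:,::-1]);print(edges("top",im))
print(edges("top",cv2.imread("pics/top0.png")[:,:,::-1].copy()))
E
```

```text
[ 443.66014213 -163.01964672   11.6468108 ] [-0.48656641 -0.01774168 -0.42879585]Traceback (most recent call last):
  File "<stdin>", line 2, in <module>
  File "h.py", line 32, in edges
    p=np.polyfit(L[sel,1-ax],L[sel,ax],1); out[k]=(round(a+(-p[0] if ax==0 else p[0]),4),round(p[1],1),int(sel.sum()))
    raise TypeError("expected non-empty vector for x")
TypeError: expected non-empty vector for x
```

View pics/top1.png

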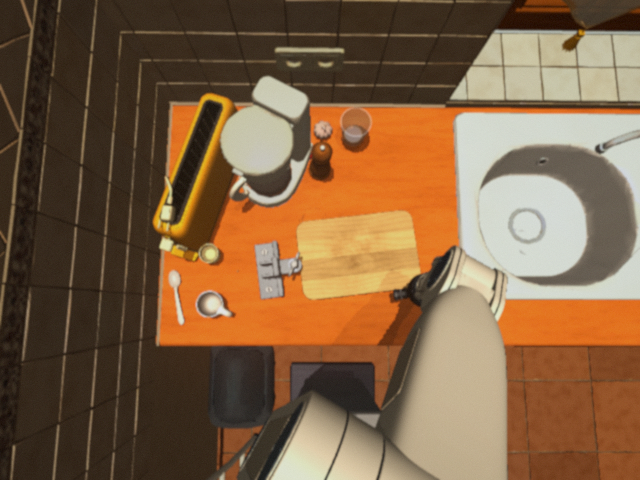

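The picture shows the fingertips at about (400, 295), beside the board's near -x corner, and the board not clearly moved. I'll measure its angle from the far (+x) long side and the clamp end, which the arm doesn't hide.

```bash
python3 - <<'E'
s=open('h.py').read(); s=s[:s.index('def edges')]
s+='''
def sides(im):
    """sub-pixel-ish fits of board top edge: +x side (image top), -x side (image bottom), far end (image left); world line fits at z=22"""
    hsv=cv2.cvtColor(im,cv2.COLOR_RGB2HSV)
    g=cv2.GaussianBlur(hsv[...,1].astype(float),(3,3),0)   # saturation: worktop high, board low
    def cross(v):  # first crossing of mid level
        lo,hi=np.median(v[-4:]),np.median(v[:4]); m=(lo+hi)/2
        if hi-lo<25: return None
        i=np.where(v<m)[0][0]
        return i-1+(v[i-1]-m)/(v[i-1]-v[i])
    def fit(pts,ax):
        W=unproj("top",pts,22)[:,:2]; k=np.ones(len(W),bool)
        for _ in range(5):
            p=np.polyfit(W[k,ax],W[k,1-ax],1); e=W[:,1-ax]-np.polyval(p,W[:,ax]); k=abs(e)<max(1.,2*np.median(abs(e)))
        return p,int(k.sum()),len(k)
    bx=BX
    up=[(u,202+t) for u in range(bx+20,bx+85) if (t:=cross(g[202:232,u])) is not None]
    lf=[(bx-14+t,v) for v in list(range(235,250))+list(range(280,288)) if (t:=cross(g[v,bx-14:bx+16])) is not None]
    dn=[(u,310-t) for u in range(bx+20,bx+85) if (t:=cross(g[310:284:-1,u])) is not None]
    out={}
    for n,p,ax in(("xp",up,1),("xm",dn,1),("far",lf,0)):
        if len(p)<8: out[n]=None;continue
        q,a,b=fit(np.array(p,float),ax); out[n]=(round(float(-np.arctan(q[0]) if ax==1 else np.arctan(q[0])),4), [float(np.polyval(q,t).round(1)) for t in ((0,-100) if ax==1 else (450,500,550))],a,b)
    return out
BX=300
'''
open('h.py','w').write(s)
E
python3 - <<'E'
from h import *
for i in(0,1): print(sides(cv2.imread(f"pics/top{i}.png")[:,:,::-1].copy()))
E
```

```text
{'xp': (0.1098, [634.3, 645.3], 65, 65), 'xm': (0.1124, [432.9, 444.2], 65, 65), 'far': (0.1103, [113.0, 118.5, 124.0], 23, 23)}
{'xp': (0.1248, [636.1, 648.7], 65, 65), 'xm': (0.1265, [434.4, 447.1], 65, 65), 'far': (0.1261, [112.7, 119.0, 125.4], 23, 23)}
```

```bash
python3 - <<'E'
from h import *
for i in(0,1):
    im=cv2.imread(f"pics/top{i}.png")[:,:,::-1].copy()
    g=cv2.GaussianBlur(cv2.cvtColor(im,cv2.COLOR_RGB2HSV)[...,1].astype(float),(3,3),0)
    for nm,rows,rng,z in(("front",list(range(244,256))+list(range(279,294)),range(292,270,-1),34),("frontL",list(range(279,294)),range(292,270,-1),34),("frontR",list(range(244,256)),range(292,270,-1),34),("rear",range(248,295),range(248,270),5)):
        P=[]
        for v in rows:
            s=g[v,list(rng)];m=(s[:3].mean()+s.min())/2;k=np.where(s<m)[0][0]
            t=k-1+(s[k-1]-m)/(s[k-1]-s[k]);P.append((rng[0]+(rng[1]-rng[0])*t,v))
        W=unproj("top",P,z)[:,:2];p=np.polyfit(W[:,0],W[:,1],1);e=W[:,1]-np.polyval(p,W[:,0])
        print(i,nm,np.arctan(p[0]).round(4),np.polyval(p,[440,502,565]).round(1),"rms",e.std().round(2))
E
```

```text
0 front 0.145 [158.5 167.5 176.7] rms 0.15
0 frontL 0.1358 [158.6 167.1 175.7] rms 0.12
0 frontR 0.1442 [158.6 167.6 176.7] rms 0.13
0 rear 0.1446 [220.3 229.3 238.5] rms 0.09
1 front 0.1447 [158.5 167.5 176.7] rms 0.15
1 frontL 0.1344 [158.6 167.  175.5] rms 0.12
1 frontR 0.1426 [158.7 167.6 176.7] rms 0.14
1 rear 0.1449 [220.3 229.3 238.5] rms 0.08
```

move_arm(
  plan=[
    [255,0.002,0.0003,0,0],
    [255,0.004,0.0006,0,0],
    [255,0.005,0.0008,0,0],
    [255,0.0053,0.0008,0,0],
    [255,0.0053,0.0008,0,0],
    [255,-0.02,-0.003,0,0],
    [255,-0.02,-0.04,0.04,0],
    [255,-0.01,-0.075,0.06,0],
    [255,0.03,-0.08,0.06,0],
    [255,0.07,-0.08,0.06,0],
    [255,0.1,-0.07,0.06,0],
    [255,0.1,-0.07,0.06,0],
  ],
)

```text
time_s: 2.98
tool_pos: [548.5, -232.8, 71.0]
tcp_rot: [-3.138, -0.0, -1.428]
ft_force: [-1.3, 0.3, -0.9]
finger_gap: 0.005
```

```bash
python3 - <<'E'
from h import *
im=snapshot("top");print(read_state()["tool_pos"],read_state()["ft_force"]);cv2.imwrite("pics/top2.png",im[:,:,::-1]);print(sides(im))
E
```

```text
[ 545.83288902 -232.44190255   70.61285928] [-0.63762483  0.36536233 -0.59578573]
{'xp': (0.1428, [638.7, 653.1], 64, 65), 'xm': (0.1443, [436.3, 450.9], 63, 65), 'far': (0.1446, [112.6, 119.9, 127.1], 23, 23)}
```

The board is now parallel to the stop (0.144 against 0.145). Next I'll go behind the near end's middle and push along the clamp's y.

move_arm(
  plan=[
    [255,0.022,0.015,-0.03,0],
    [255,0.022,0.02,-0.06,0],
    [255,0.022,0.024,-0.06,0],
    [255,0.021,0.031,-0.06,0],
    [255,0.0205,0.037,-0.06,0],
    [255,0.0195,0.042,-0.06,0],
    [255,0.019,0.046,-0.06,0],
    [255,0.018,0.051,-0.06,0],
    [255,0.0175,0.056,-0.06,0],
    [255,0.017,0.061,-0.06,0],
    [255,0.016,0.065,-0.06,0],
    [255,0.0155,0.069,-0.06,0],
  ],
)

```text
time_s: 4.03
tool_pos: [560.0, -164.9, 12.8]
tcp_rot: [-3.139, -0.003, -1.43]
ft_force: [1.4, -5.4, 8.2]
finger_gap: -0.001
```

```bash
python3 - <<'E'
from h import *
import h
h.BX=287
im=snapshot("top");print(read_state()["tool_pos"],read_state()["ft_force"]);cv2.imwrite("pics/top3.png",im[:,:,::-1]);print(sides(im))
E
```

```text
[ 559.81367266 -164.23144333   12.84986606] [ 0.92500258 -4.09906315  7.75069196]
{'xp': (0.1447, [639.1, 653.6], 65, 65), 'xm': (0.1435, [436.7, 451.2], 65, 65), 'far': None}
```

```bash
python3 - <<'E'
from h import *
import h
im=cv2.imread("pics/top3.png")[:,:,::-1].copy()
for b in(290,293,296,299):
    h.BX=b;print(b,sides(im)["far"])
a=cv2.resize(im[200:320,260:440],None,fx=4.4,fy=4.4,interpolation=cv2.INTER_CUBIC);cv2.imwrite("pics/c3.png",a[:,:,::-1])
E
```

```text
290 (-1.1308, [438.4, 332.2, 226.0], 7, 8)
293 (0.1351, [138.0, 144.8, 151.6], 15, 15)
296 (-0.1212, [168.7, 162.6, 156.5], 21, 23)
299 (0.124, [137.3, 143.5, 149.7], 17, 18)
```

View pics/c3.png

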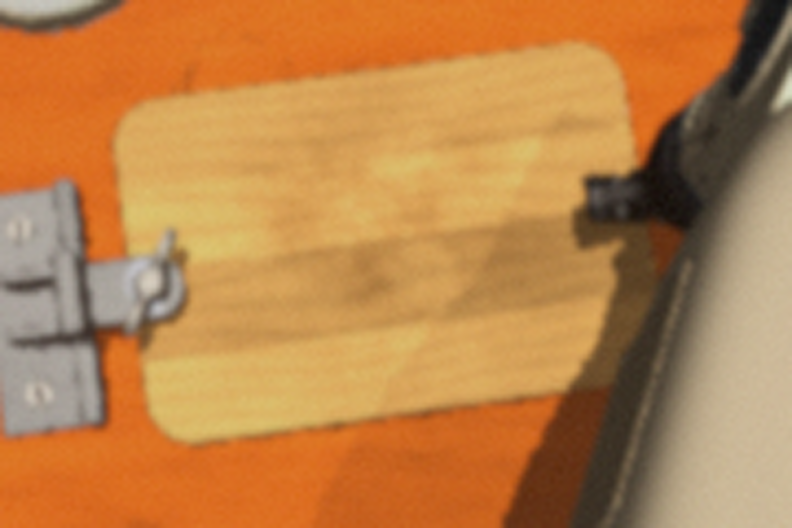

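```bash
python3 - <<'E'
from h import *
P=[(559.8,-164,12.8),(559.8,-149.5,12.8),(559.8,-149.5,30),(563-3.4,-150.5,22)]
print(((proj("top",P)-[260,200])*4.4).round(0))
print(read_state()["tcp_rot"],read_state()["tool_pos"])
n="scene";im=snapshot(n);cv2.imwrite("pics/scene3.png",im[:,:,::-1])
u,v=proj(n,[(559.8,-164,12.8)])[0].astype(int);print(u,v)
a=cv2.resize(im[v-75:v+45,u-80:u+100],None,fx=4.4,fy=4.4,interpolation=cv2.INTER_CUBIC);cv2.imwrite("pics/c4.png",a[:,:,::-1])
E
```

```text
[[664. 204.]
 [639. 203.]
 [646. 199.]
 [644. 202.]]
[-3.13901266e+00 -2.63176323e-03 -1.42968779e+00] [ 559.81367266 -164.23144333   12.84986606]
287 338
```

View pics/c4.png

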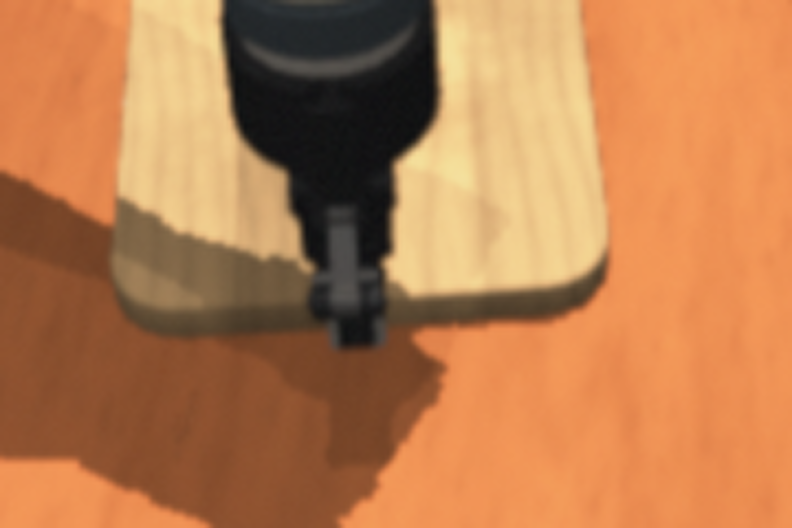

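The fingertip is against the near end, with the tip at (357, 345). But the wider knuckles overhang the board in this orientation, and Fz reads +8 N. I'll back off and turn the tool a quarter turn, so that the flat 22 mm side does the pushing.

move_arm(
  plan=[
    [255,0.003,-0.025,0,0],
    [255,0.004,-0.035,0,7.1],
    [255,0.004,-0.035,0,14.2],
    [255,0.004,-0.035,0,21.3],
    [255,0.004,-0.035,0,28.4],
    [255,0.004,-0.035,0,35.5],
    [255,0.004,-0.035,0,42.6],
    [255,0.004,-0.035,0,49.7],
    [255,0.004,-0.035,0,56.8],
    [255,0.004,-0.035,0,63.9],
    [255,0.004,-0.035,0,71],
    [255,0.004,-0.035,0,78.1],
  ],
)

```text
time_s: 5.13
tool_pos: [562.7, -198.5, 11.5]
tcp_rot: [-3.141, -0.0, -0.06]
ft_force: [-0.2, 0.4, 0.0]
finger_gap: -0.006
```

move_arm(
  plan=[
    [255,0,0,0,7.1],
    [255,0,0,0,12],
    [255,0,0,0,12],
    [255,-0.001,0.01,0,12],
    [255,-0.002,0.02,0,12],
  ],
)

```text
time_s: 5.55
tool_pos: [560.6, -178.3, 11.3]
tcp_rot: [-3.141, 0.0, 0.139]
ft_force: [-0.0, -1.3, 0.5]
finger_gap: 0.001
```

```bash
python3 - <<'E'
from h import *
import h
h.BX=293
im=snapshot("top");s=read_state();print(s["tool_pos"],s["ft_force"],s["tcp_rot"]);cv2.imwrite("pics/top4.png",im[:,:,::-1]);print(sides(im))
E
```

```text
[ 560.09060567 -176.20242311   11.20276028] [-0.71970786  0.89398712 -0.51984627] [-3.14002606e+00  6.78599244e-04  1.41296424e-01]
{'xp': (0.1434, [639.1, 653.5], 65, 65), 'xm': (0.1448, [436.7, 451.3], 65, 65), 'far': (0.1448, [137.6, 144.9, 152.2], 15, 15)}
```

move_arm(
  plan=[
    [255,-0.001,0.007,0,0],
    [255,-0.002,0.013,0,0],
    [255,-0.0025,0.016,0,0],
    [255,-0.0028,0.019,0,0],
    [255,-0.0032,0.022,0,0],
    [255,-0.0036,0.025,0,0],
    [255,-0.004,0.028,0,0],
    [255,-0.0044,0.03,0,0],
    [255,-0.0046,0.032,0,0],
    [255,-0.0048,0.033,0,0],
    [255,-0.0048,0.034,0,0],
    [255,-0.0048,0.034,0,0],
  ],
)

```text
time_s: 6.6
tool_pos: [556.1, -144.9, 11.3]
tcp_rot: [-3.142, -0.0, 0.143]
ft_force: [1.3, -0.5, 0.4]
finger_gap: -0.003
```

```bash
python3 - <<'E'
from h import *
import h
h.BX=287
im=snapshot("top");s=read_state();print(s["tool_pos"],s["ft_force"],s["tcp_rot"]);cv2.imwrite("pics/top5.png",im[:,:,::-1]);print(sides(im))
g=cv2.GaussianBlur(cv2.cvtColor(im,cv2.COLOR_RGB2HSV)[...,1].astype(float),(3,3),0)
for v in(245,250,284,288): print(v,g[v,268:300].astype(int))
E
```

```text
[ 556.10203645 -144.88403523   11.32418693] [ 0.30944354 -1.11749526  1.27375687] [-3.14136552e+00 -1.19744181e-04  1.43261877e-01]
{'xp': (0.1406, [639.3, 653.5], 65, 65), 'xm': (0.1455, [437.2, 451.8], 65, 65), 'far': None}
245 [ 23  22  20  21  22  21  19  21  38  92 152 165 149 139 136 136 136 135
 135 135 136 136 136 137 138 139 141 141 140 140 140 139]
250 [ 21  20  19  19  20  21  21  21  24  50 107 150 151 136 128 127 128 129
 129 129 130 130 129 130 131 132 132 132 132 129 127 127]
284 [ 21  20  19  19  18  19  19  20  21  22  21  20  20  35  88 150 163 146
 136 133 132 132 132 131 130 129 129 131 131 131 132 133]
288 [ 31  31  30  27  23  20  18  18  19  21  21  21  20  24  54 115 155 152
 138 133 133 133 133 132 131 131 131 131 132 133 133 134]
```

move_arm(
  plan=[
    [255,-0.0001,0.001,0,0],
    [255,-0.0003,0.002,0,0],
    [255,-0.0004,0.003,0,0],
    [255,-0.0005,0.0035,0,0],
    [255,-0.0005,0.0035,0,0],
  ],
)

```text
time_s: 7.07
tool_pos: [555.6, -141.4, 11.3]
tcp_rot: [-3.142, -0.0, 0.143]
ft_force: [-0.1, -2.2, 0.8]
finger_gap: -0.002
```

move_arm(
  plan=[
    [255,-0.0001,0.001,0,0],
    [255,-0.0003,0.0015,0,0],
    [255,-0.0003,0.002,0,0],
    [255,-0.0003,0.002,0,0],
  ],
)

```text
time_s: 7.4
tool_pos: [555.4, -140.2, 11.3]
tcp_rot: [3.14, 0.0, 0.143]
ft_force: [0.0, -6.1, -0.3]
finger_gap: 0.002
```

```bash
python3 - <<'E'
from h import *
import h
h.BX=287
im=snapshot("top");s=read_state();print(s["tool_pos"],s["ft_force"],s["tcp_rot"]);cv2.imwrite("pics/top6.png",im[:,:,::-1]);print(sides(im))
g=cv2.GaussianBlur(cv2.cvtColor(im,cv2.COLOR_RGB2HSV)[...,1].astype(float),(3,3),0)
for v in(245,250,284,288): print(v,g[v,275:290].astype(int))
E
```

```text
[ 555.44860062 -140.21539481   11.34386182] [ 0.96203574 -5.77178013 -0.63923895] [3.14011839e+00 7.35226181e-06 1.42739169e-01]
{'xp': (0.141, [639.4, 653.6], 65, 65), 'xm': (0.1451, [437.2, 451.8], 65, 65), 'far': None}
245 [ 23  46  93 129 139 137 136 135 135 134 134 135 136 137 137]
250 [ 21  27  55  98 124 128 127 127 127 128 129 130 130 129 129]
284 [ 20  21  22  21  20  22  44  91 128 137 135 133 132 132 132]
288 [ 19  19  19  20  20  20  33  72 115 134 135 134 134 133 133]
```

move_arm(
  plan=[
    [255,-0.0001,0.001,0,0],
    [255,-0.0002,0.0015,0,0],
    [255,-0.0002,0.0015,0,0],
    [255,-0.0002,0.0015,0,0],
  ],
)

```text
time_s: 7.78
tool_pos: [555.4, -140.1, 11.4]
tcp_rot: [3.138, 0.0, 0.142]
ft_force: [0.4, -12.7, -2.1]
finger_gap: -0.001
```

The board is seated: about 12.7 N gave only 0.1 mm of travel, and both long sides read about 0.143. I'll back off, rise, turn the tool and go over to the screw.

move_arm(
  plan=[
    [255,0.004,-0.03,0,0],
    [255,0.004,-0.03,0.04,7],
    [255,0.004,-0.02,0.08,14],
    [255,0,0.01,0.12,21],
    [255,0,0.04,0.16,28],
    [255,0,0.08,0.16,35],
    [255,0,0.12,0.16,42],
    [255,-0.005,0.16,0.16,49],
    [255,-0.005,0.2,0.16,56],
    [255,-0.01,0.24,0.16,63],
    [255,-0.01,0.268,0.16,70],
    [255,-0.01,0.268,0.16,77],
  ],
)

```text
time_s: 8.78
tool_pos: [543.6, 135.5, 171.1]
tcp_rot: [-3.14, -0.002, 1.498]
ft_force: [0.2, -0.8, -0.7]
finger_gap: -0.001
```

move_arm(
  plan=[
    [255,0,0,0,7],
    [255,0,0,0,14],
    [255,0,0,0,21],
    [255,0,0,0,28],
    [255,0,0,0,35],
    [255,0,0,0,42],
    [255,0,0,0,49],
    [255,0,0,0,56],
    [255,0,0,0,63],
    [255,0,0,0,71],
    [255,0,0,0,71],
    [255,0,0,0,71],
  ],
)

```text
time_s: 9.78
tool_pos: [544.7, 130.3, 171.1]
tcp_rot: [3.142, -0.001, 2.724]
ft_force: [-0.7, 0.7, -0.1]
finger_gap: -0.004
```

```bash
python3 - <<'E'
from h import *
import h
s=read_state();c=camera_info("wrist");im=snapshot("wrist");print(s["tool_pos"],s["tcp_rot"],s["joints"].round(2))
u,v=proj("wrist",[(507,131,75)],c)[0].astype(int);print(u,v)
np.savez("w1.npz",T=c["world_from_camera"],K=c["intrinsics"])
x0,y0=u-90,max(v-70,0)
cv2.imwrite("pics/w1.png",im[:,:,::-1]);print(x0,y0)
cv2.imwrite("pics/cw1.png",cv2.resize(im[y0:y0+135,x0:x0+180],None,fx=4.4,fy=4.4,interpolation=cv2.INTER_CUBIC)[:,:,::-1])
im=snapshot("top");cv2.imwrite("pics/top7.png",im[:,:,::-1]);h.BX=287;print(sides(im))
E
```

```text
[544.68348654 130.27239392 171.0512199 ] [ 3.14151429e+00 -9.72060260e-04  2.72392546e+00] [ 0.08  0.3  -0.08  1.2   0.   -1.07]
366 221
276 151
{'xp': (0.1416, [639.4, 653.7], 53, 57), 'xm': (0.1439, [437.4, 451.9], 35, 35), 'far': None}
```

View pics/cw1.png

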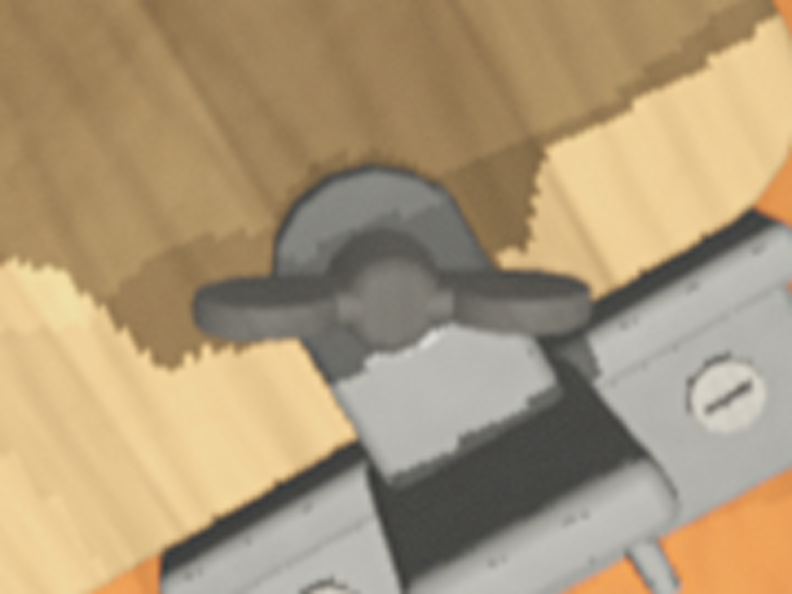

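The board lies evenly along the fence on both sides. The wings run from (197, 305) to (592, 300), with the hub at (392, 300).

```bash
python3 - <<'E'
from h import *
d=np.load("w1.npz");c=dict(intrinsics=d["K"],world_from_camera=d["T"])
f=lambda p:(np.array(p)+.5)/4.4-.5+np.array((276,151))
W=unproj("wrist",f([(197,305),(592,300)]),75,c);print(W,np.linalg.norm(W[1]-W[0]),W.mean(0),np.arctan2(*(W[0]-W[1])[1::-1]))
for z in(75,87):print(unproj("wrist",f([(392,300)]),z,c))
# plan: wing angle world a -> tool center, r radial, t tangential behind (ccw side)
S=np.array([507,131])
def tool(a,r=29,t=15):return S+r*np.array([np.cos(a),np.sin(a)])+t*np.array([-np.sin(a),np.cos(a)])
for a in np.arange(-.2,-3.2,-.125):print(round(a,3),tool(a).round(1),round(np.rad2deg(a+np.pi),1))
E
```

```text
[[536.47025659 116.83746178  75.        ]
 [478.56450182 141.69739549  75.        ]] 63.01660686236687 [507.51737921 129.26742864  75.        ] -0.4055216236353593
[[507.7232332  128.72600454  75.        ]]
[[508.03538135 125.25553435  87.        ]]
-0.2 [538.4 139.9] 168.5
-0.325 [539.3 136. ] 161.4
-0.45 [539.6 131.9] 154.2
-0.575 [539.5 127.8] 147.1
-0.7 [538.8 123.8] 139.9
-0.825 [537.7 119.9] 132.7
-0.95 [536.1 116.1] 125.6
-1.075 [534.  112.6] 118.4
-1.2 [531.5 109.4] 111.2
-1.325 [528.6 106.5] 104.1
-1.45 [525.4 104. ] 96.9
-1.575 [521.9 101.9] 89.8
-1.7 [518.1 100.3] 82.6
-1.825 [514.2  99.2] 75.4
-1.95 [510.2  98.5] 68.3
-2.075 [506.1  98.4] 61.1
-2.2 [502.1  98.7] 53.9
-2.325 [498.1  99.6] 46.8
-2.45 [494.2 101. ] 39.6
-2.575 [490.6 102.8] 32.5
-2.7 [487.2 105. ] 25.3
-2.825 [484.1 107.7] 18.1
-2.95 [481.4 110.8] 11.0
-3.075 [479.1 114.1] 3.8
```

```bash
cat > plan.py <<'E'
import numpy as np, json
S=np.array([507.3,130.2])
def tool(a,r=33,t=14):
    return S+r*np.array([np.cos(a),np.sin(a)])+t*np.array([-np.sin(a),np.cos(a)])
def rows(p0,yaw0,As,t=14,dz=0,r=33):
    """p0 commanded xy, yaw0 rad; As wing angles"""
    out=[]
    for a in As:
        p=tool(a,r,t)-p0; out.append([255,*[round(float(v)/1000,4) for v in p],dz,round(float(np.rad2deg(a+np.pi-yaw0)),1)])
    return json.dumps(out)
E
python3 - <<'E'
from plan import *
a0=2.724-np.pi
p=np.array([544.7,130.3]);q=tool(a0,t=22);print("start",(q-p).round(1))
As=a0-np.deg2rad(6)*np.arange(0,30)
print(rows(q,2.724,As[:12]));print(rows(tool(As[11]),As[11]+np.pi,As[12:24]));print(rows(tool(As[23]),As[23]+np.pi,As[24:27]),As[[11,23,26]])
E
```

```text
start [1.7 6.6]
[[255, -0.0032, -0.0073, 0, 0.0], [255, -0.0035, -0.0111, 0, -6.0], [255, -0.0041, -0.0148, 0, -12.0], [255, -0.0052, -0.0184, 0, -18.0], [255, -0.0066, -0.0218, 0, -24.0], [255, -0.0083, -0.0252, 0, -30.0], [255, -0.0104, -0.0283, 0, -36.0], [255, -0.0128, -0.0311, 0, -42.0], [255, -0.0155, -0.0338, 0, -48.0], [255, -0.0185, -0.0361, 0, -54.0], [255, -0.0217, -0.0381, 0, -60.0], [255, -0.025, -0.0397, 0, -66.0]]
[[255, -0.0035, -0.0013, 0, -6.0], [255, -0.0072, -0.0022, 0, -12.0], [255, -0.0109, -0.0027, 0, -18.0], [255, -0.0146, -0.0029, 0, -24.0], [255, -0.0184, -0.0026, 0, -30.0], [255, -0.0221, -0.002, 0, -36.0], [255, -0.0257, -0.0009, 0, -42.0], [255, -0.0292, 0.0005, 0, -48.0], [255, -0.0325, 0.0022, 0, -54.0], [255, -0.0356, 0.0043, 0, -60.0], [255, -0.0385, 0.0067, 0, -66.0], [255, -0.0411, 0.0094, 0, -72.0]]
[[255, -0.0023, 0.003, 0, -6.0], [255, -0.0043, 0.0061, 0, -12.0], [255, -0.006, 0.0095, 0, -18.0]] [-1.56950996 -2.82614702 -3.14030629]
```

move_arm(
  plan=[
    [255,0.0016,0.0075,-0.03,0],
    [255,0.0016,0.0075,-0.06,0],
    [255,0.0016,0.0075,-0.09,0],
    [255,0.0016,0.0075,-0.111,0],
    [255,0.0016,0.0075,-0.111,0],
  ],
)

```text
time_s: 10.3
tool_pos: [544.0, 137.3, 56.2]
tcp_rot: [-3.138, -0.006, 2.724]
ft_force: [-0.2, -0.2, -0.5]
finger_gap: 0.001
```

move_arm(
  plan=[
    [255,0,0,0,0],
    [255,0,0,0,0],
  ],
)

```text
time_s: 10.47
tool_pos: [547.4, 137.6, 61.6]
tcp_rot: [3.141, 0.001, 2.725]
ft_force: [0.2, 0.2, 0.2]
finger_gap: -0.002
```

move_arm(
  plan=[
    [255,-0.0032,-0.0082,0,0],
    [255,-0.0035,-0.012,0,-6],
    [255,-0.0041,-0.0157,0,-12],
    [255,-0.0052,-0.0193,0,-18],
    [255,-0.0066,-0.0227,0,-24],
    [255,-0.0083,-0.0261,0,-30],
    [255,-0.0104,-0.0292,0,-36],
    [255,-0.0128,-0.032,0,-42],
    [255,-0.0155,-0.0347,0,-48],
    [255,-0.0185,-0.037,0,-54],
    [255,-0.0217,-0.039,0,-60],
    [255,-0.025,-0.0406,0,-66],
  ],
)

```text
time_s: 11.47
tool_pos: [522.5, 96.2, 61.9]
tcp_rot: [3.138, 0.0, 1.568]
ft_force: [2.1, 1.1, -1.0]
finger_gap: -0.004
```

move_arm(
  plan=[
    [255,-0.0035,-0.0013,0,-6],
    [255,-0.0072,-0.0022,0,-12],
    [255,-0.0109,-0.0027,0,-18],
    [255,-0.0146,-0.0029,0,-24],
    [255,-0.0184,-0.0026,0,-30],
    [255,-0.0221,-0.002,0,-36],
    [255,-0.0257,-0.0009,0,-42],
    [255,-0.0292,0.0005,0,-48],
    [255,-0.0325,0.0022,0,-54],
    [255,-0.0356,0.0043,0,-60],
    [255,-0.0385,0.0067,0,-66],
    [255,-0.0411,0.0094,0,-72],
  ],
)

```text
time_s: 12.47
tool_pos: [481.0, 105.6, 61.8]
tcp_rot: [3.14, -0.002, 0.311]
ft_force: [0.8, -1.8, -1.1]
finger_gap: 0.003
```

move_arm(
  plan=[
    [255,-0.0023,0.003,0,-6],
    [255,-0.0043,0.0061,0,-12],
    [255,-0.006,0.0095,0,-18],
    [255,-0.006,0.0095,0,-18],
  ],
)

```text
time_s: 12.8
tool_pos: [474.8, 115.6, 61.7]
tcp_rot: [3.142, -0.002, -0.002]
ft_force: [0.0, -0.8, 0.1]
finger_gap: -0.001
```

move_arm(
  plan=[
    [255,0,-0.012,0,0],
    [255,0,-0.015,0.03,7],
    [255,0,-0.015,0.06,14],
    [255,0.03,0.01,0.07,21],
    [255,0.0655,0.0345,0.07,28],
    [255,0.0655,0.0345,0.07,35],
    [255,0.0655,0.0345,0.07,42],
    [255,0.0655,0.0345,0.07,49],
    [255,0.0655,0.0345,0.07,56],
    [255,0.0655,0.0345,0.07,63],
    [255,0.0655,0.0345,0.07,70],
    [255,0.0655,0.0345,0.07,77],
  ],
)

```text
time_s: 13.8
tool_pos: [540.5, 149.1, 130.9]
tcp_rot: [3.141, -0.0, 1.357]
ft_force: [-0.2, -0.2, -0.2]
finger_gap: 0.0
```

move_arm(
  plan=[
    [255,0,0,0,7],
    [255,0,0,0,14],
    [255,0,0,0,21],
    [255,0,0,0,28],
    [255,0,0,0,35],
    [255,0,0,0,42],
    [255,0,0,0,49],
    [255,0,0,0,56],
    [255,0,0,0,63],
    [255,0,0,0,70],
    [255,0,0,0,77],
    [255,0,0,0,84],
  ],
)

```text
time_s: 14.8
tool_pos: [540.5, 149.1, 131.0]
tcp_rot: [3.141, 0.001, 2.823]
ft_force: [-0.0, 0.8, 0.8]
finger_gap: 0.003
```

move_arm(
  plan=[
    [255,0,0,0,7],
    [255,0,0,0,14],
    [255,0,0,0,19],
    [255,0,0,0,19],
    [255,0,0,0,19],
  ],
)

```text
time_s: 15.22
tool_pos: [540.4, 149.4, 130.8]
tcp_rot: [3.142, 0.001, -3.139]
ft_force: [-0.0, 0.6, -0.4]
finger_gap: 0.002
```

```bash
python3 - <<'E'
from h import *
s=read_state();c=camera_info("wrist");im=snapshot("wrist");print(s["tool_pos"],s["tcp_rot"],s["joints"].round(2))
u,v=proj("wrist",[(507,131,72)],c)[0].astype(int);print(u,v)
np.savez("w2.npz",T=c["world_from_camera"],K=c["intrinsics"])
x0,y0=u-90,min(max(v-70,0),345);cv2.imwrite("pics/w2.png",im[:,:,::-1]);print(x0,y0)
cv2.imwrite("pics/cw2.png",cv2.resize(im[y0:y0+135,x0:x0+180],None,fx=4.4,fy=4.4,interpolation=cv2.INTER_CUBIC)[:,:,::-1])
E
```

```text
[540.36977937 149.42646527 130.78018146] [ 3.14156159e+00  7.80822395e-04 -3.13929775e+00] [ 0.12  0.32 -0.15  1.1  -0.   -1.45]
373 231
283 161
```

View pics/cw2.png

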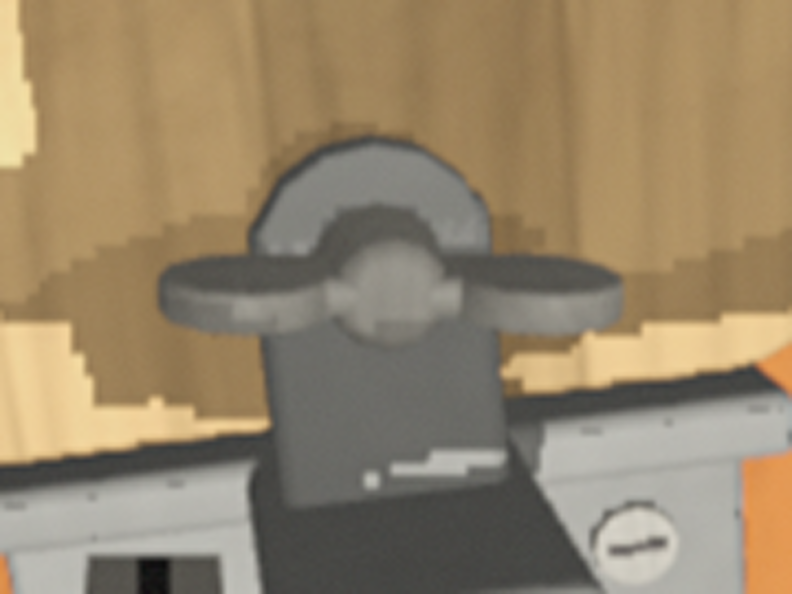

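Wings level in the picture ((160, 290) to (623, 290)) put the wing at about 0.0 rad in the world, so the screw is at about 3.29 rad. Now the second stroke.

```bash
python3 - <<'E'
from plan import *
p=np.array([540.4,149.6]); y=np.pi
A1=-np.deg2rad(6)*np.arange(0,12)
print(rows(p,y,A1)); A2=A1[-1]-np.deg2rad(5)*np.arange(1,10)
print(rows(tool(A1[-1]),A1[-1]+y,A2),A2[-1])
A3=A2[-1]-np.deg2rad(2)*np.arange(1,8)
print(rows(tool(A2[-1]),A2[-1]+y,A3),A3)
E
```

```text
[[255, -0.0001, -0.0054, 0, 0.0], [255, 0.0012, -0.0089, 0, -6.0], [255, 0.0021, -0.0126, 0, -12.0], [255, 0.0026, -0.0163, 0, -18.0], [255, 0.0027, -0.02, 0, -24.0], [255, 0.0025, -0.0238, 0, -30.0], [255, 0.0018, -0.0275, 0, -36.0], [255, 0.0008, -0.0311, 0, -42.0], [255, -0.0006, -0.0346, 0, -48.0], [255, -0.0024, -0.0379, 0, -54.0], [255, -0.0045, -0.041, 0, -60.0], [255, -0.0069, -0.0439, 0, -66.0]]
[[255, -0.0022, -0.0022, 0, -5.0], [255, -0.0046, -0.0042, 0, -10.0], [255, -0.0072, -0.006, 0, -15.0], [255, -0.0099, -0.0075, 0, -20.0], [255, -0.0128, -0.0088, 0, -25.0], [255, -0.0157, -0.0098, 0, -30.0], [255, -0.0188, -0.0106, 0, -35.0], [255, -0.0219, -0.0111, 0, -40.0], [255, -0.025, -0.0114, 0, -45.0]] -1.9373154697137058
[[255, -0.0013, -0.0, 0, -2.0], [255, -0.0025, 0.0, 0, -4.0], [255, -0.0038, 0.0001, 0, -6.0], [255, -0.005, 0.0002, 0, -8.0], [255, -0.0062, 0.0003, 0, -10.0], [255, -0.0075, 0.0005, 0, -12.0], [255, -0.0087, 0.0008, 0, -14.0]] [-1.97222205 -2.00712864 -2.04203522 -2.07694181 -2.11184839 -2.14675498
 -2.18166156]
```

move_arm(
  plan=[
    [255,0,0,-0.03,0],
    [255,0,0,-0.055,0],
    [255,0,0,-0.07,0],
    [255,0,0,-0.07,0],
    [255,0,0,-0.07,0],
    [255,0,0,-0.07,0],
  ],
)

```text
time_s: 15.77
tool_pos: [540.8, 150.2, 61.4]
tcp_rot: [3.141, 0.001, -3.139]
ft_force: [0.1, -0.1, -0.1]
finger_gap: -0.006
```

move_arm(
  plan=[
    [255,-0.0001,-0.0054,0,0],
    [255,0.0012,-0.0089,0,-6],
    [255,0.0021,-0.0126,0,-12],
    [255,0.0026,-0.0163,0,-18],
    [255,0.0027,-0.02,0,-24],
    [255,0.0025,-0.0238,0,-30],
    [255,0.0018,-0.0275,0,-36],
    [255,0.0008,-0.0311,0,-42],
    [255,-0.0006,-0.0346,0,-48],
    [255,-0.0024,-0.0379,0,-54],
    [255,-0.0045,-0.041,0,-60],
    [255,-0.0069,-0.0439,0,-66],
  ],
)

```text
time_s: 16.77
tool_pos: [534.2, 106.0, 61.6]
tcp_rot: [3.139, 0.001, 1.988]
ft_force: [1.6, 0.3, -1.6]
finger_gap: -0.001
```

move_arm(
  plan=[
    [255,-0.0022,-0.0022,0,-5],
    [255,-0.0046,-0.0042,0,-10],
    [255,-0.0072,-0.006,0,-15],
    [255,-0.0099,-0.0075,0,-20],
    [255,-0.0128,-0.0088,0,-25],
    [255,-0.0157,-0.0098,0,-30],
    [255,-0.0188,-0.0106,0,-35],
    [255,-0.0219,-0.0111,0,-40],
    [255,-0.025,-0.0114,0,-45],
    [255,-0.025,-0.0114,0,-45],
  ],
)

```text
time_s: 17.6
tool_pos: [508.7, 94.6, 61.5]
tcp_rot: [3.139, -0.001, 1.204]
ft_force: [0.5, -0.0, 0.1]
finger_gap: -0.004
```

move_arm(
  plan=[
    [255,-0.0013,0,0,-2],
    [255,-0.0025,0,0,-4],
    [255,-0.0038,0.0001,0,-6],
    [255,-0.0038,0.0001,0,-6],
  ],
)

```text
time_s: 17.93
tool_pos: [505.1, 94.8, 61.2]
tcp_rot: [3.14, -0.001, 1.104]
ft_force: [1.4, -1.7, 1.4]
finger_gap: 0.001
```

move_arm(
  plan=[
    [255,-0.0012,0.0001,0,-2],
    [255,-0.0024,0.0002,0,-4],
    [255,-0.0024,0.0002,0,-4],
  ],
)

```text
time_s: 18.18
tool_pos: [503.1, 94.9, 61.1]
tcp_rot: [3.139, -0.001, 1.034]
ft_force: [2.8, -2.0, 0.3]
finger_gap: -0.0
```

move_arm(
  plan=[
    [255,-0.0012,0.0002,0,-2],
    [255,-0.0012,0.0002,0,-2],
    [255,-0.0012,0.0002,0,-2],
  ],
)

```text
time_s: 18.43
tool_pos: [502.6, 94.8, 61.2]
tcp_rot: [3.138, -0.001, 1.001]
ft_force: [5.0, -3.8, 0.1]
finger_gap: 0.002
```

move_arm(
  plan=[
    [255,-0.0006,0.0003,0,0],
    [255,-0.0006,0.0003,0,0],
  ],
)

```text
time_s: 18.6
tool_pos: [502.5, 94.9, 61.3]
tcp_rot: [3.137, -0.001, 1.001]
ft_force: [7.1, -5.2, -0.5]
finger_gap: -0.003
```

The screw is at its stop: about 9 N gave 0.1 mm of movement, at the expected angle. I'll back off, rise and check.

move_arm(
  plan=[
    [255,0.008,-0.008,0,0],
    [255,0.02,-0.02,0,0],
    [255,0.02,-0.02,0.04,0],
    [255,0.02,-0.02,0.08,0],
    [255,0.02,0,0.11,0],
    [255,0.015,0.025,0.11,0],
    [255,0.015,0.025,0.11,0],
    [255,0.015,0.025,0.11,0],
    [255,0.015,0.025,0.11,0],
  ],
)

```text
time_s: 19.35
tool_pos: [515.4, 120.2, 169.8]
tcp_rot: [-3.141, 0.001, 0.999]
ft_force: [-0.4, -0.2, -0.2]
finger_gap: 0.003
```

```bash
python3 - <<'E'
from h import *
s=read_state();c=camera_info("wrist");im=snapshot("wrist");print(s["tool_pos"],s["tcp_rot"],s["ft_force"])
u,v=proj("wrist",[(507,131,65)],c)[0].astype(int);print(u,v)
np.savez("w3.npz",T=c["world_from_camera"],K=c["intrinsics"])
cv2.imwrite("pics/w3.png",im[:,:,::-1])
x0,y0=min(max(u-130,0),380),min(max(v-98,0),285);print(x0,y0)
cv2.imwrite("pics/cw3.png",cv2.resize(im[y0:y0+195,x0:x0+260],None,fx=3,fy=3,interpolation=cv2.INTER_CUBIC)[:,:,::-1])
E
```

```text
[515.37037375 120.16515859 169.78184195] [-3.14074611e+00  7.45608290e-04  9.99492934e-01] [-0.36897964 -0.17839264 -0.23073427]
324 220
194 122
```

View pics/cw3.png

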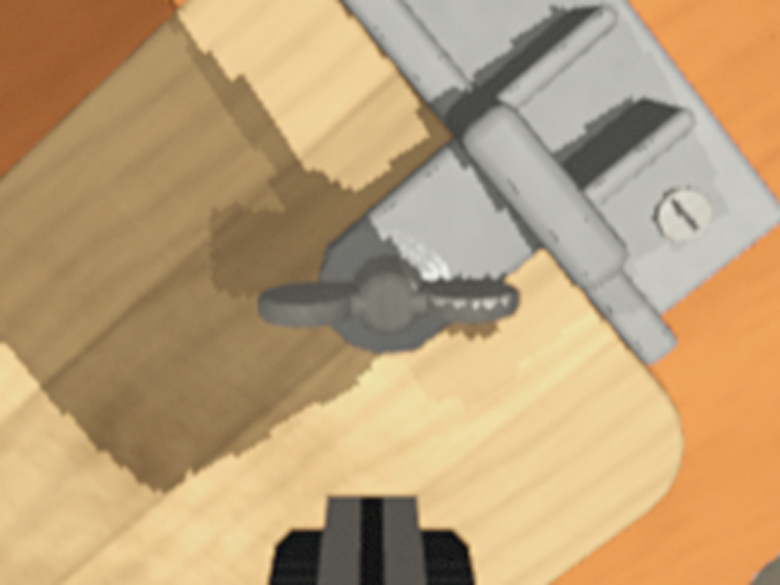

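The wings lie level at (260–518, 300), so they stand at 1.0 rad in the world. That is about 5.4 rad on the screw, which is the stop. The board's end is flush along the fence. I'll check squareness and the bystanders, then hand in.

```bash
python3 - <<'E'
from h import *
import h
h.BX=287
im=snapshot("top");cv2.imwrite("pics/top9.png",im[:,:,::-1])
try: print(sides(im))
except Exception as e: print(e)
a=cv2.imread("pics/top0.png")[:,:,::-1].astype(int)
for n,(x,y) in dict(mill=(320,155),egg=(208,254),mug=(212,304)).items():
    print(n,abs(a-im)[y-18:y+18,x-18:x+18].mean().round(2))
hand_in()
E
```

```text
{'xp': (0.1431, [639.4, 653.8], 47, 51), 'xm': (0.1462, [437.3, 452.0], 33, 33), 'far': None}
mill 8.16
egg 9.17
mug 11.24
the job is handed in; nothing more can be done
```

```bash
python3 - <<'E'
import cv2,numpy as np
g=[cv2.imread(f"pics/top{i}.png",0).astype(np.float32) for i in(0,9)]
for n,(x,y) in dict(mill=(320,155),egg=(208,254),mug=(212,304),spoon=(178,298)).items():
    t=g[0][y-15:y+15,x-15:x+15];r=cv2.matchTemplate(g[1][y-25:y+25,x-25:x+25],t,cv2.TM_CCOEFF_NORMED)
    _,m,_,l=cv2.minMaxLoc(r);print(n,round(m,3),np.array(l)-10)
E
```

```text
mill 0.997 [0 0]
egg 0.999 [0 0]
mug 0.999 [0 0]
spoon 0.996 [0 0]
```

The board is squared up against the clamp's stop, the wing screw is turned to its hard stop, and the job is handed in at about 19.4 s of the 67 s allowed.

**What I did**
- I nudged the board's long side near its near end to bring it parallel to the stop, then pushed its near end until it seated. At about 12.7 N it moved only 0.1 mm more.
- I turned the screw clockwise in two one-sided strokes with shut fingertips. It stopped at about 9 N, at an estimated 5.4 rad.
- I then backed the arm off clear of everything.

**Last checks**
- **Squareness:** the board's sides read 0.143 and 0.146 rad, against 0.145 rad for the clamp. The wrist picture shows its end flush along the fence.
- **Position:** the board sits about 11 mm to the right of the clamp's middle, as it did at the start.
- **Other objects:** the mill, egg cup and mug show no shift in the before and after top pictures. A raw brightness difference of 8–11 on them looks like noise or shadow, since template matching gave 0.997 or better at zero offset.

**Not confirmed**
- **Foot pressure:** I did not measure it directly. It is inferred from the screw's angle and its stop.
- **First push:** it showed an unexpected upward force of about 8 N, probably from the back of the fingers riding on the board's edge. I backed off and redid the push with the tool turned a quarter turn, and the upward force stayed near zero from then on.

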